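# Sort the condiments into their trays

### The arm

A 7-joint arm with a two-finger parallel gripper is mounted at the origin on a cart in front of the work surface, level with it; the furniture and walls round the work are solid. World frame = base frame: x ahead of the robot, y to its left, z up, the work surface at z = 0. Lengths are in m, angles in rad, forces in N, time in s.
With the tool pointing down it reaches from about 0.4 to 0.85 m from the base axis. Payload 10.4 kg.
Tool frame: the origin (TCP) lies on the centre line of the jaws, within the pads' length; the fingertips stand 11 mm ahead of it and the grasp point (between the pads) lies 8 mm behind it; z points along the fingers, y is the line along which they close (so a half turn about z gives the same grasp; the last joint's range is limited). The gripper opens to 87 mm and grips with 3 to 60 N. Pads are 19 mm wide; open, the fingers measure 117 mm over their backs; the gripper's body (75 mm by 190 mm) begins 51 mm behind the grasp point.
Start: joints at [-0.801, 0.332, -0.065, 1.46, 0.022, 1.35, -0.088], TCP at [0.445, 0.439, 0.234] pointing down, gripper open.
Joint ranges: [-2.6, 2.6], [-0.5, 2.12], [-1.47, 1.34], [0.16, 2.42], [-1.27, 4.41], [0.06, 2.06], [-2.6, 2.6]. Speed limits (rad/s): [2.22, 2.22, 2.79, 2.79, 3.14, 3.14, 3.14].

### API

Orientations are given as a unit quaternion [x, y, z, w].
In Python, from bench import r gives the robot as it stands.
- The arm moves only by the shell command python3 -m pendant 'ROWS' [OPENING] [FORCE]. ROWS is JSON, a list of rows, each a list of 4 numbers: the shift along the tool's x, y, z in m, then the turn about the tool's z in rad. A call has 1 to 8 rows; each row shifts and turns the commanded pose from where the row before left it, along the tool's axes as they then stand; what a row does not reach is not made up. A row lasts 1/12 s, in which the tool goes at most 41.7 mm and 7.16 degrees, less where a joint would pass 70% of its speed; a pose out of reach is approached as far as the arm can. A call with a gripper value outside its range is refused whole. OPENING is the opening, from 0 (shut) to 1 (fully open), set as the call begins (- or left out, the last holds). The fingers move at their own pace and stop on an object; FORCE is the grip in N (left out, the last holds). Time passes only in rows, so rows that do not move let the fingers close. It gives the time, the measured TCP pose, the force, the opening and the grip force at its end, in the units of the state.
- r.read_state(): the state, without advancing time (a new reading comes with each control period).
- r.camera(name): name is "scene" or "top" or "wrist"; returns a dict with "img" (400x640x3 uint8, red, green, blue), "camera_matrix" (3x3 intrinsics, pixels), "xyz" and "attitude" of the camera in the world. Camera axes: x right, y down, z forward; pixel columns grow to the right and rows downward; lengths in m; the calibration is good to about 2 mm. The wrist camera is an equidistant fisheye: a pixel r from the principal point sees the ray r / f radians off the axis. A picture is of the moment at which its call begins. There is no depth.
- r.close_job(): hands the job in; it is judged then, once.
Trained networks look in the newest picture that a camera, given by its name, has taken for a name from the list of things; names that differ only in an ending like _2 or _b are one class to them, and where a whole thing is asked for, a point or a joint stands for the part that bears it (a point fixed in the world has none). Each returns a list of dicts, best first, with "score" (0 to 1); they miss things now and then, are a little off and sometimes report something else, mostly with a low value. They report only what shows in the picture. A call takes as long as a camera call. They do not tell look-alikes from the thing itself.
- r.outline_of(thing, camera): "mask" (400x640 bool, what is visible of it) and "bbox" ([centre column, centre row, width, height] in pixels, round what is visible of it).
The state is a dict: "time": time; "joint_positions": joint angles; "joint_vel": joint speeds; "joint_torque": joint torques, N m; "ee_pos": TCP position; "eef_rot": TCP orientation; "ft_force": force on the tool from outside, world axes, zero at the start; "torque": the same for the moment, N m; "width": finger opening in m; "grip_force": force on a finger pad.
Only numpy, scipy, OpenCV 4.12 (cv2) and the standard library are available. Lean on these libraries where they do the work, as an engineer would, in place of code of your own. Each camera call takes 0.05 s, during which the arm holds its last target. There are 200 camera calls.

### The job

Put the condiments away by kind: both amber spice jars with black caps into the blue tray, both white salt shakers with red lids into the green tray, and the dark wooden pepper mill into the yellow tray. Stand each upright on the floor of its tray, and do not knock any of them over on the way.

Things in the scene. Friction and masses are not known exactly. Their poses are not given: they have to be found in the camera images.
- spice_a: one of two alike spice jars: amber glass, white paper band, ribbed black cap; round, 40 mm across (cap 37 to 39), 70 mm tall, about 0.12 kg, standing upright on the counter. Origin: centre of its underside; z up along its axis, yaw means nothing. Grip it across from above at about 45 mm height.
- spice_b: one of two alike spice jars: amber glass, white paper band, ribbed black cap; round, 40 mm across (cap 37 to 39), 70 mm tall, about 0.12 kg, standing upright on the counter. Origin: centre of its underside; z up along its axis, yaw means nothing. Grip it across from above at about 45 mm height.
- shaker_a: one of two alike salt shakers: white pot with a red lid with small holes; round, 42 mm across, 64 mm tall, about 0.13 kg, standing upright on the counter. Origin: centre of its underside; z up along its axis, yaw means nothing. Grip it across from above at about 45 mm height.
- shaker_b: one of two alike salt shakers: white pot with a red lid with small holes; round, 42 mm across, 64 mm tall, about 0.13 kg, standing upright on the counter. Origin: centre of its underside; z up along its axis, yaw means nothing. Grip it across from above at about 45 mm height.
- mill: pepper mill of dark wood with a steel ring and a small steel knob on top; round, 44 mm across at the foot, 40 mm above it, 93 mm tall, about 0.15 kg, standing upright on the counter. Origin: centre of its underside; z up along its axis, yaw means nothing. Grip it across from above at about 50 mm height.
- tray_blue: Blue plastic condiment tray, an open shallow box fixed to the counter: outside 68 (x) x 122 (y) x 14 mm, walls 3 mm, inner floor 62 x 116 mm, 3 mm above its underside. Origin: centre of its underside; long side along its y axis. For the spice jars. Room for two of them one behind the other along y, centred about 28 mm either side of the tray's middle.
- tray_green: Green plastic condiment tray, an open shallow box fixed to the counter: outside 68 (x) x 122 (y) x 14 mm, walls 3 mm, inner floor 62 x 116 mm, 3 mm above its underside. Origin: centre of its underside; long side along its y axis. For the salt shakers. Room for two of them one behind the other along y, centred about 28 mm either side of the tray's middle.
- tray_yellow: Yellow plastic condiment tray, an open shallow box fixed to the counter: outside 68 (x) x 122 (y) x 14 mm, walls 3 mm, inner floor 62 x 116 mm, 3 mm above its underside. Origin: centre of its underside; long side along its y axis. For the pepper mill, at its middle.
- can_a: grey kitchen canister with a wooden lid, fixed, not part of the job: an obstacle 134 mm across and 181 mm tall with its knob. Origin: centre of its underside. Jars may stand 75 mm from its side; with the fingers closing along world y the gripper clears it at every start place, and closing across the trays at every tray.
- clipboard: brown clipboard that stands upright behind the left of the work, fixed, an obstacle 306 mm tall. It leans toward the robot; its top edge runs from about x 0.55, y 0.18 to x 0.67, y 0.0. Carry things over the work at 0.25 m height or keep in front of it.
Mind the look-alikes: they are no part of the job. Leave any purple or turquoise look-alike of the shaker_b alone.

How it is judged:
At the end, for the whole second after the job is handed in: Spice jars in the blue tray, salt shakers in the green, mill in the yellow: each upright within 0.1 rad, foot under 8 mm above the tray's underside, axis within 15 mm of the tray's middle across and 42 mm along it, released and at rest (x of spice_a in the frame of tray_blue between -0.015 and 0.015 m and y of spice_a in the frame of tray_blue between -0.042 and 0.042 m and z of each of spice_a, spice_b in the frame of tray_blue below 0.008 m and angle between each of spice_a, spice_b, shaker_a, shaker_b, mill's own z axis and vertical below 0.1 rad and linear speed of each of spice_a, spice_b, shaker_a, shaker_b, mill below 0.02 m/s and x of spice_b in the frame of tray_blue between -0.015 and 0.015 m and y of spice_b in the frame of tray_blue between -0.042 and 0.042 m and x of shaker_a in the frame of tray_green between -0.015 and 0.015 m and y of shaker_a in the frame of tray_green between -0.042 and 0.042 m and z of each of shaker_a, shaker_b in the frame of tray_green below 0.008 m and x of shaker_b in the frame of tray_green between -0.015 and 0.015 m and y of shaker_b in the frame of tray_green between -0.042 and 0.042 m and x of mill in the frame of tray_yellow between -0.015 and 0.015 m and y of mill in the frame of tray_yellow between -0.042 and 0.042 m and z of mill in the frame of tray_yellow below 0.008 m); the robot touches nothing.
It fails at once if a jar, shaker or the mill is knocked over (tips more than 0.6 rad) (angle between any of spice_a, spice_b, shaker_a, shaker_b, mill's own z axis and vertical above 0.6 rad).
It also fails if it takes over 131 s, if anything falls off the work surface, if the arm or the gripper's body presses on something with over 40 N, if the wrist force passes 120 N, or if a joint passes its speed limit or range.

## Working session

There is one attempt and no reset: what is moved stays moved. The work goes in short steps, Python scripts to look and compute and a shell command to move; the robot and the scene stay as the last step left them, time stands still between calls to the robot, and variables do not carry over. Pictures are saved under pics/ and viewed, at most 14 in all, crops included, and the job is handed in when it is done.

```bash
ls; mkdir -p pics
cat > h.py <<'E'
import numpy as np,cv2
from bench import r
from scipy.spatial.transform import Rotation as R
def att(c):
    a=np.array(c["attitude"]); return a if a.shape==(3,3) else R.from_quat(a).as_matrix()
def snap(n,f):
    c=r.camera(n); cv2.imwrite(f"pics/{f}.png",cv2.cvtColor(c["img"],cv2.COLOR_RGB2BGR)); return c
def ray(c,u,v,fish=False):
    K=np.array(c["camera_matrix"]); x=(u-K[0,2])/K[0,0]; y=(v-K[1,2])/K[1,1]
    if fish:
        t=np.hypot(x,y); d=np.array([x/t*np.sin(t),y/t*np.sin(t),np.cos(t)]) if t>1e-9 else np.array([0,0,1.])
    else: d=np.array([x,y,1.])
    return att(c)@d
def onz(c,u,v,z,fish=False):
    d=ray(c,u,v,fish); p=np.array(c["xyz"]); return p+d*(z-p[2])/d[2]
def proj(c,P,fish=False):
    K=np.array(c["camera_matrix"]); q=att(c).T@(np.array(P)-np.array(c["xyz"]))
    if fish:
        t=np.arctan2(np.hypot(q[0],q[1]),q[2]); n=np.hypot(q[0],q[1])+1e-12; x,y=q[0]/n*t,q[1]/n*t
    else: x,y=q[0]/q[2],q[1]/q[2]
    return K[0,0]*x+K[0,2],K[1,1]*y+K[1,2]
E
python3 - <<'E'
from h import *
np.set_printoptions(precision=3,suppress=True)
for n in ("top","scene","wrist"):
    c=snap(n,n+"0"); print(n,c["xyz"],c["attitude"],c["camera_matrix"])
s=r.read_state(); print(s)
for t in ("spice_a","shaker_a","mill","tray_blue","tray_green","tray_yellow","can_a"):
    for n in ("top","scene"):
        for o in r.outline_of(t,n): print(t,n,round(o["score"],2),np.round(o["bbox"],1))
E
```

```text
pics
top [ 0.438 -0.065  0.889] [-0.699  0.714 -0.042  0.027] [[383.71    0.    322.42 ]
 [  0.    383.71  198.952]
 [  0.      0.      1.   ]]
scene [ 0.019 -0.465  0.607] [ 0.822 -0.397  0.186 -0.364] [[401.544   0.    320.002]
 [  0.    401.544 200.301]
 [  0.      0.      1.   ]]
wrist [0.39  0.494 0.384] [0.916 0.376 0.054 0.132] [[309.707   0.    317.817]
 [  0.    309.707 198.706]
 [  0.      0.      1.   ]]
{'time': 0.15, 'joint_positions': array([-0.801,  0.333, -0.065,  1.461,  0.022,  1.35 , -0.088]), 'joint_vel': array([ 0.   , -0.001,  0.   , -0.002, -0.   ,  0.   , -0.003]), 'joint_torque': array([  0.001, -62.363,   0.025, -39.014,  -0.061,   0.037,   0.   ]), 'ee_pos': array([0.445, 0.438, 0.233]), 'eef_rot': array([ 0.386,  0.922, -0.001, -0.   ]), 'ft_force': array([ 0.023, -0.521, -0.597]), 'torque': array([0.003, 0.012, 0.039]), 'grip_force': 0.0, 'width': 0.08712485897148492}
spice_a top 0.84 [258.4 241.2  21.9  23.5]
spice_a top 0.72 [379.8 267.1  22.9  19.9]
spice_a top 0.7 [262.6 199.8  17.7  21.7]
spice_a scene 0.8 [324.1 281.9  22.5  40.8]
spice_a scene 0.6 [242.6 199.6  21.5  37.3]
shaker_a top 0.9 [394.4 147.7  23.8  17.6]
shaker_a top 0.78 [261.9 199.9  23.2  23.8]
shaker_a top 0.72 [217.1 211.6  23.5  20.9]
shaker_a top 0.68 [426.5 274.5  21.7  17.7]
shaker_a scene 0.7 [233.4 168.2  20.8  29.5]
shaker_a scene 0.68 [369.5 322.6  28.2  41.3]
mill scene 0.98 [205.4 177.7  25.1  37.4]
tray_blue top 0.91 [316.2 239.4  49.1  34.7]
tray_blue scene 0.74 [286.1 238.6  63.3  46.4]
tray_green top 0.81 [317.5 200.8  55.7  25.7]
tray_green scene 0.63 [319.5 215.9  64.   45.1]
tray_yellow top 0.75 [323.1 165.4  51.5  31. ]
tray_yellow scene 0.77 [340.7 194.5  52.6  39. ]
```

View pics/top0.png

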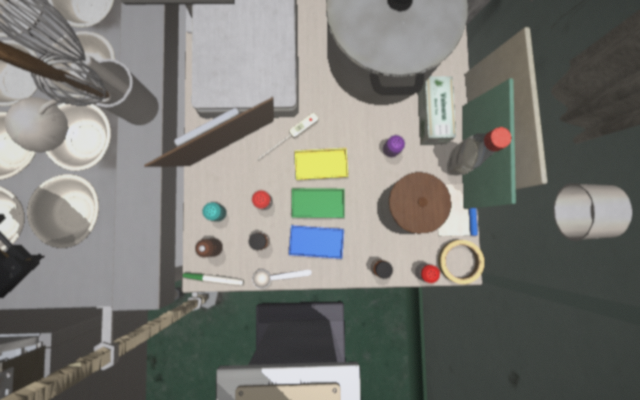

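View pics/scene0.png

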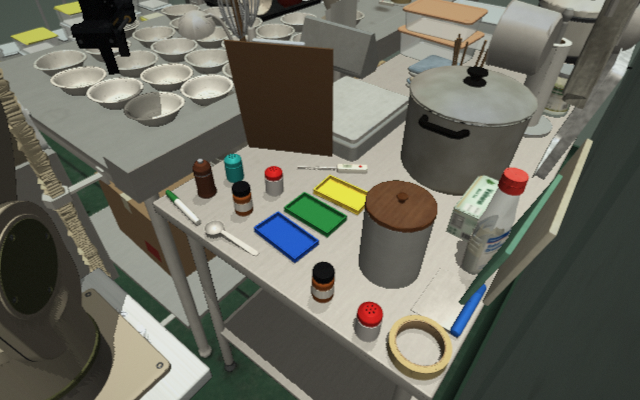

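The top view shows, in pixels, the mill at (208,247), spice jars at (258,241) and (382,269), and red shakers at (261,200) and (430,273). The purple and teal look-alikes are at (394,146) and (213,212). The trays are blue (316,242), green (317,204) and yellow (321,164), and the canister is at (420,203).

```bash
cat > m.py <<'E'
from h import *
from scipy.optimize import least_squares
np.set_printoptions(precision=4,suppress=True)
C={n:r.camera(n) for n in("top","scene")}
D={"spice":(.02,.0185,.07),"shaker":(.021,.02,.064),"mill":(.022,.010,.093)}
guess={"spice1":("spice",258,241),"spice2":("spice",382,269),"sh1":("shaker",261,200),"sh2":("shaker",428,273),"mill":("mill",208,247)}
a=np.linspace(0,2*np.pi,40)
def bb(c,x,y,k):
    r0,r1,h=D[k]; P=[(x+q*np.cos(t),y+q*np.sin(t),z) for q,z in((r0,0),(r0*.95,h*.8),(r1,h)) for t in a]
    uv=np.array([proj(c,p) for p in P]); lo,hi=uv.min(0),uv.max(0); return np.r_[lo,hi]
dets={(k,n):r.outline_of({"spice":"spice_a","shaker":"shaker_a","mill":"mill"}[k],n) for k in D for n in C}
for g,(k,u,v) in guess.items():
    p0=onz(C["top"],u,v,.06)[:2]; obs=[]
    for n,c in C.items():
        b0=bb(c,*p0,k); ctr=(b0[:2]+b0[2:])/2
        L=[o for o in dets[k,n] if np.hypot(*(np.array(o["bbox"][:2])-ctr))<14]
        if L:
            b=L[0]["bbox"]; obs.append((n,c,np.array([b[0]-b[2]/2,b[1]-b[3]/2,b[0]+b[2]/2,b[1]+b[3]/2])))
    if not obs: print(g,"none",p0); continue
    f=lambda p:np.concatenate([bb(c,*p,k)-b for n,c,b in obs])
    s=least_squares(f,p0,loss="soft_l1"); print(g,s.x,"guess",p0,[o[0] for o in obs],f(s.x).round(1))
img=C["top"]["img"].astype(int); hsv=cv2.cvtColor(C["top"]["img"],cv2.COLOR_RGB2HSV)
for n,h0,h1 in(("blue",105,125),("green",55,80),("yellow",25,35)):
    m=((hsv[...,0]>=h0)&(hsv[...,0]<=h1)&(hsv[...,1]>120)&(hsv[...,2]>50)).astype(np.uint8); m[:130]=0;m[280:]=0;m[:,:280]=0;m[:,360:]=0
    cs=max(cv2.findContours(m,0,cv2.CHAIN_APPROX_NONE)[0],key=cv2.contourArea)
    w=np.array([onz(C["top"],*p[0],.010)[:2] for p in cs])
    rc=cv2.minAreaRect((w*1000).astype(np.float32)); print(n,rc)
print("can",onz(C["top"],420,202,.16),"teal",onz(C["top"],213,212,.06),"purple",onz(C["top"],394,146,.06))
E
python3 m.py
python3 - <<'E'
from h import *
s=r.read_state(); print(R.from_quat(s["eef_rot"]).as_matrix().round(3))
E
```

```text
spice1 [0.4297 0.0547] guess [0.4313 0.0557] ['top', 'scene'] [ 0.7  1.8  0.  -0.6  0.7  0.1 -1.9 -3.1]
spice2 [ 0.3682 -0.2097] guess [ 0.3657 -0.2084] ['top', 'scene'] [ 1.7 -1.5  0.2  0.4 -0.1 -1.1 -0.9  0.4]
sh1 [0.5214 0.0495] guess [0.5193 0.0487] ['top', 'scene'] [-0.3  2.8  0.8 -1.2 -2.4 -2.1  1.8  0.2]
sh2 [ 0.3519 -0.3136] guess [ 0.3548 -0.307 ] ['top', 'scene'] [ 0.6 -1.1  2.4  0.4 -3.4 -5.  -0.   0.5]
mill [0.4186 0.1645] guess [0.421 0.162] ['top', 'scene'] [-0.4  0.7  1.6 -0.4 -1.2 -1.3  0.7 -0. ]
blue ((426.671142578125, -68.26284790039062), (118.53406524658203, 63.72599792480469), 84.82487487792969)
[[-0.702  0.712  0.   ]
 [ 0.712  0.702  0.   ]
 [-0.     0.    -1.   ]]Traceback (most recent call last):
  File "m.py", line 25, in <module>
    cs=max(cv2.findContours(m,0,cv2.CHAIN_APPROX_NONE)[0],key=cv2.contourArea)
ValueError: max() iterable argument is empty
```

```bash
python3 - <<'E'
s=open('m.py').read()
s=s.replace('("green",55,80),("yellow",25,35)','("green",45,90),("yellow",20,38)').replace('m[:130]=0','m[:140]=0')
open('m.py','w').write(s)
E
python3 m.py | tail -4; python3 -c "
from h import *
c=r.camera('top');h=cv2.cvtColor(c['img'],cv2.COLOR_RGB2HSV);print(h[204,317],h[164,321],h[242,316])"
```

```text
sh1 [0.5201 0.0477] guess [0.5193 0.0487] ['top', 'scene'] [-2.1  0.2  1.5 -0.  -0.4 -3.5  0.9  1.3]
sh2 [ 0.3519 -0.3166] guess [ 0.3548 -0.307 ] ['top', 'scene'] [-2.4 -1.1  5.6  1.  -0.5 -3.7  0.3  1.3]
mill [0.4183 0.1644] guess [0.421 0.162] ['top', 'scene'] [ 0.3 -1.   1.2  3.2 -1.7 -1.9  0.3 -1.4]
blue ((426.6220397949219, -68.36402893066406), (118.33641815185547, 63.72365188598633), 84.87330627441406)
[ 66 115 177] [ 31 134 231] [109 151 231]Traceback (most recent call last):
  File "m.py", line 25, in <module>
    cs=max(cv2.findContours(m,0,cv2.CHAIN_APPROX_NONE)[0],key=cv2.contourArea)
ValueError: max() iterable argument is empty
```

```bash
sed -i 's/>120)&/>80)\&/' m.py; python3 m.py
```

```text
spice1 [0.4301 0.055 ] guess [0.4313 0.0557] ['top', 'scene'] [ 0.1  0.3 -0.2 -0.6  1.   1.1 -2.3 -0.4]
spice2 [ 0.3662 -0.2128] guess [ 0.3657 -0.2084] ['top', 'scene'] [ 0.8 -0.8  1.1  0.3 -1.8 -0.9 -0.1  0. ]
sh1 [0.524  0.0483] guess [0.5193 0.0487] ['top', 'scene'] [-0.1  0.9 -0.1 -0.7 -0.8 -2.7  2.2  2.3]
sh2 [ 0.3529 -0.3143] guess [ 0.3548 -0.307 ] ['top', 'scene'] [ 1.2  0.6  4.2 -0.6 -3.7 -3.2 -0.   0.1]
mill [0.4212 0.1659] guess [0.421 0.162] ['top', 'scene'] [-0.   0.9  2.2  0.  -1.1 -2.7  0.7 -1.7]
blue ((426.907470703125, -68.70829772949219), (120.9828109741211, 67.76873016357422), 84.60283660888672)
green ((515.8804931640625, -73.907470703125), (117.38626098632812, 62.424163818359375), 88.86096954345703)
yellow ((606.51025390625, -83.6312255859375), (68.84798431396484, 122.30731201171875), 2.107752561569214)
can [ 0.4994 -0.269   0.16  ] teal [0.4955 0.1518 0.06  ] purple [ 0.6332 -0.2451  0.06  ]
```

```bash
cat > d.py <<'E'
# python3 d.py x y z [angle of tool y in world, deg]: shift in current tool axes, turn
import sys; from h import *
s=r.read_state(); M=R.from_quat(s["eef_rot"]).as_matrix(); t=np.array([float(a) for a in sys.argv[1:4]])
print("shift",(M.T@(t-s["ee_pos"])).round(4)," at",np.round(s["ee_pos"],4),"yang",np.degrees(np.arctan2(M[1,1],M[0,1])).round(1),"j7",s["joint_positions"][[0,6]].round(2),"t",round(s["time"],2),"w",round(s["width"],4),"gf",round(s["grip_force"],1))
if len(sys.argv)>4:
    a=np.radians(float(sys.argv[4])); print("turn",((np.arctan2(M[1,1],M[0,1])-a+np.pi)%(2*np.pi)-np.pi).round(3))
E
python3 -m pendant '[[0,0,0,-0.113],[0,0,0,-0.113],[0,0,0,-0.113],[0,0,0,-0.113],[0,0,0,-0.113],[0,0,0,-0.113],[0,0,0,-0.113],[0,0,0,0]]'
python3 d.py .421 .165 .2 90
```

```text
time: 2.77
ee_pos: [0.4453, 0.4386, 0.2336]
eef_rot: [-0.002, 1.0, 0.0, 0.0]
ft_force: [-0.3, 0.8, -1.3]
width: 0.0869
grip_force: 0.0
shift [ 0.0252 -0.2736  0.0336]  at [0.4453 0.4386 0.2336] yang 90.2 j7 [-0.72  0.68] t 2.77 w 0.0869 gf 0.0
turn 0.004
```

```bash
python3 -m pendant '[[0.003,-0.034,0.004,0],[0.003,-0.034,0.004,0],[0.003,-0.034,0.004,0],[0.003,-0.034,0.004,0],[0.003,-0.034,0.004,0],[0.003,-0.034,0.004,0],[0.003,-0.034,0.004,0],[0.003,-0.034,0.004,0]]'
python3 -m pendant '[[0,0,0,0],[0,0,0,0]]' | head -2
python3 - <<'E'
from h import *
c=snap("wrist","w1"); 
for t in ("mill","spice_a","shaker_a"):
    for o in r.outline_of(t,"wrist"): print(t,round(o["score"],2),np.round(o["bbox"],1))
for n,p,h in (("mill",(.421,.165),.093),("spice1",(.430,.055),.07),("sh1",(.522,.048),.064)):
    print(n,np.round(proj(c,(*p,0),True)),np.round(proj(c,(*p,h),True)))
E
python3 d.py .421 .165 .042 90
```

```text
time: 3.43
ee_pos: [0.4203, 0.1652, 0.2016]
eef_rot: [0.003, 1.0, 0.0, 0.0]
ft_force: [0.7, -0.4, 0.7]
width: 0.0872
grip_force: 0.0
time: 3.6
ee_pos: [0.4208, 0.1651, 0.2018]
mill 0.82 [318.8 186.1  47.6  57.1]
spice_a 0.74 [220.1 196.3  50.5  50.6]
spice_a 0.67 [ 48.6 152.6  47.6  33.4]
shaker_a 0.85 [ 16.1 149.7  31.5  34.8]
shaker_a 0.66 [310.6 248.7  33.1  39.6]
mill [317. 177.] [317. 200.]
spice1 [227. 186.] [207. 203.]
sh1 [229. 254.] [214. 279.]
shift [-0.0002 -0.003   0.1597]  at [0.4207 0.168  0.2017] yang 89.9 j7 [-0.44  1.09] t 3.8 w 0.0871 gf 0.0
turn -0.001
```

View pics/w1.png

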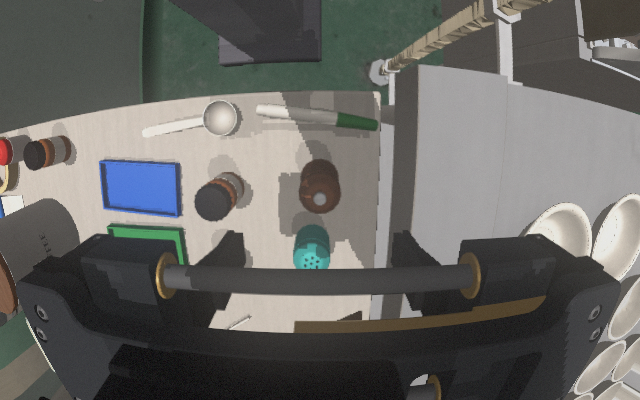

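The wrist view shows the mill's knob at (319,199), against a predicted (317,200). The spice jar at (220,196) also matches, so I'm going down to grip the mill.

```bash
python3 -m pendant '[[0,-0.001,0.025,0],[0,0,0.025,0],[0,0,0.025,0],[0,0,0.025,0],[0,0,0.02,0],[0,0,0.02,0],[0,0,0.02,0],[0,0,0,0]]' | tail -6
python3 -m pendant '[[0,0,0,0],[0,0,0,0],[0,0,0,0],[0,0,0,0],[0,0,0,0],[0,0,0,0],[0,0,0,0],[0,0,0,0]]' 0.2 25
python3 d.py .6065 -.088 .25 -10
```

```text
time: 4.47
ee_pos: [0.4185, 0.1658, 0.0383]
eef_rot: [0.0, 1.0, -0.001, -0.003]
ft_force: [-1.2, -0.6, -0.1]
width: 0.0869
grip_force: 0.0
time: 5.13
ee_pos: [0.4208, 0.1657, 0.0417]
eef_rot: [0.001, 1.0, 0.0, 0.0]
ft_force: [-0.3, -0.6, 0.8]
width: 0.0413
grip_force: 0.1
shift [-0.1862 -0.2534 -0.2083]  at [0.4208 0.1657 0.0417] yang 89.9 j7 [-0.44  1.09] t 5.13 w 0.0413 gf 0.1
turn 1.743
```

```bash
python3 -m pendant '[[0,0,0,0],[0,0,0,0],[0,0,0,0],[0,0,-0.02,0],[0,0,-0.03,0],[0,0,-0.04,0],[0,0,-0.04,0],[0,0,-0.04,0]]' | tail -3
python3 -m pendant '[[0,-0.02,0,0],[0,-0.034,0,0],[0,-0.034,0,0],[0,-0.034,0,0],[0,-0.034,0,0],[0,-0.034,0,0],[0,-0.034,0,0],[0,-0.03,0,0]]'| tail -3
python3 -m pendant '[[0,0,0,0.12],[0,0,0,0.12],[0,0,0,0.12],[0,0,0,0.12],[0,0,0,0.12],[0,0,0,0.12],[0,0,0,0.12],[0,0,0,0.12]]'| tail -3
python3 -m pendant '[[0,0,0,0.12],[0,0,0,0.12],[0,0,0,0.12],[0,0,0,0.12],[0,0,0,0.12],[0,0,0,0.12],[0,0,0,0.06],[0,0,0,0]]'| tail -3
python3 d.py .6065 -.086 .21 -10
```

```text
ft_force: [1.1, 0.3, -0.8]
width: 0.0394
grip_force: 25.0
ft_force: [-0.5, -0.3, -1.4]
width: 0.0395
grip_force: 25.0
ft_force: [-0.4, -0.4, -2.0]
width: 0.0393
grip_force: 25.0
ft_force: [0.3, 0.0, -0.5]
width: 0.0394
grip_force: 25.0
shift [0.0346 0.1833 0.0011]  at [ 0.42   -0.0883  0.2112] yang -10.0 j7 [-0.1  -0.09] t 7.8 w 0.0394 gf 25.0
turn 0.0
```

```bash
python3 -m pendant '[[0.004,0.02,0,0],[0.005,0.027,0,0],[0.005,0.027,0,0],[0.005,0.027,0,0],[0.005,0.027,0,0],[0.005,0.027,0,0],[0.005,0.025,0,0],[0,0,0,0]]'| tail -3
python3 -m pendant '[[0,0,0.03,0],[0,0,0.03,0],[0,0,0.03,0],[0,0,0,0]]'| tail -3
cat > look.py <<'E'
# wrist picture + tray centre by colour: python3 look.py name colour
import sys; from h import *
c=snap("wrist",sys.argv[1]); hsv=cv2.cvtColor(c["img"],cv2.COLOR_RGB2HSV)
for n,h0,h1 in (("blue",100,125),("green",50,80),("yellow",24,36)):
    if n not in sys.argv[2:]: continue
    m=((hsv[...,0]>=h0)&(hsv[...,0]<=h1)&(hsv[...,1]>100)&(hsv[...,2]>50)).astype(np.uint8)
    cs=max(cv2.findContours(m,0,cv2.CHAIN_APPROX_NONE)[0],key=cv2.contourArea)
    w=np.array([onz(c,*p[0],.012,True)[:2] for p in cs]); rc=cv2.minAreaRect((w*1000).astype(np.float32)); print(n,np.round(np.r_[rc[0],rc[1],rc[2]],1))
E
python3 look.py w2 yellow green blue; python3 d.py .6065 -.086 .045 -10
```

```text
ft_force: [-0.6, -0.1, -1.4]
width: 0.0393
grip_force: 25.0
ft_force: [-1.9, 0.1, -1.9]
width: 0.0394
grip_force: 25.0
blue [430.2 -64.3 112.2  75.1  84.8]
green [516.5 -74.3 120.4  68.4  88.5]
yellow [ 631.8 -112.    24.3   54.    10.7]
shift [0.0002 0.0061 0.0737]  at [ 0.601  -0.0852  0.1187] yang -9.7 j7 [-0.09 -0.04] t 8.85 w 0.0398 gf 25.0
turn 0.005
```

View pics/w2.png

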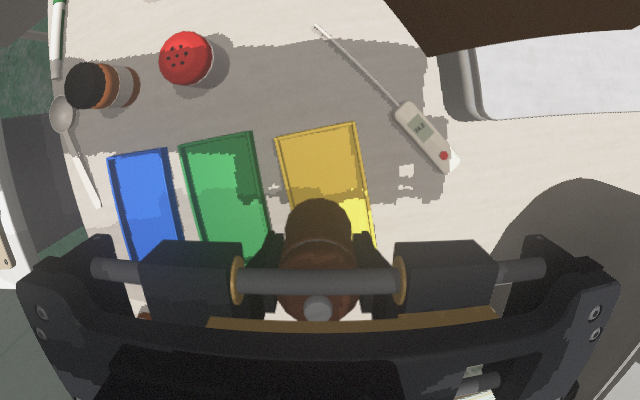

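The mill is held upright over the yellow tray, whose +y rim corners are at (275,137) and (353,123).

```bash
python3 - <<'E'
from h import *
c=r.camera("wrist")
for p in ((275,137),(353,123)): print(onz(c,*p,.014,True).round(4))
E
python3 d.py .6065 -.086 .047 -10
```

```text
[ 0.5743 -0.0243  0.014 ]
[ 0.6398 -0.0237  0.014 ]
shift [0.0001 0.004  0.0744]  at [ 0.6027 -0.0854  0.1214] yang -9.7 j7 [-0.09 -0.04] t 8.9 w 0.0392 gf 25.0
turn 0.005
```

```bash
python3 -m pendant '[[0,0.004,0.02,0],[0,0,0.02,0],[0,0,0.015,0],[0,0,0.01,0],[0,0,0.006,0],[0,0,0.003,0],[0,0,0,0],[0,0,0,0]]'
python3 d.py .6065 -.086 .0455 -10
```

```text
time: 9.57
ee_pos: [0.6081, -0.0861, 0.0487]
eef_rot: [0.765, 0.644, 0.001, 0.001]
ft_force: [0.8, 0.2, -1.6]
width: 0.0395
grip_force: 25.0
shift [-0.0001 -0.0016  0.0032]  at [ 0.6081 -0.0861  0.0487] yang -9.8 j7 [-0.08 -0.03] t 9.57 w 0.0395 gf 25.0
turn 0.004
```

```bash
python3 -m pendant '[[0,0,0.003,0],[0,0,0.001,0],[0,0,0,0]]'
python3 -m pendant '[[0,0,0,0],[0,0,0,0],[0,0,0,0],[0,0,0,0],[0,0,-0.01,0],[0,0,-0.03,0],[0,0,-0.04,0],[0,0,-0.04,0]]' 0.75
python3 -m pendant '[[0,0,-0.03,0],[0,0,0,0]]'|head -2
python3 d.py .522 .0485 .19 120
```

```text
time: 9.82
ee_pos: [0.6081, -0.0862, 0.0448]
eef_rot: [0.765, 0.644, 0.001, 0.001]
ft_force: [-0.5, 0.9, 5.6]
width: 0.0393
grip_force: 25.0
time: 10.48
ee_pos: [0.6066, -0.0861, 0.165]
eef_rot: [0.765, 0.644, -0.001, -0.001]
ft_force: [0.7, -0.4, 0.4]
width: 0.065
grip_force: 0.0
time: 10.65
ee_pos: [0.6104, -0.0867, 0.2018]
shift [ 0.1181 -0.1103  0.0108]  at [ 0.6104 -0.0867  0.2018] yang -9.8 j7 [-0.1  -0.05] t 10.65 w 0.0655 gf 0.0
turn -2.266
```

```bash
python3 -m pendant '[[0.018,-0.03,0,-0.12],[0.018,-0.03,0,-0.12],[0.01,-0.03,0,-0.12],[0,0,0,-0.12],[0,0,0,-0.12],[0,0,0,-0.12],[0,0,0,-0.12],[0,0,0,-0.12]]' | head -2
python3 -m pendant '[[0,0,0,-0.12],[0,0,0,-0.12],[0,0,0,-0.12],[0,0,0,-0.12],[0,0,0,-0.12],[0,0,0,-0.12],[0,0,0,-0.12],[0,0,0,-0.12]]' | head -2
python3 -m pendant '[[0,0,0,-0.12],[0,0,0,-0.12],[0,0,0,-0.1],[0,0,0,0]]' 0.95 | head -2
python3 d.py .522 .0485 .19 120
```

```text
time: 11.32
ee_pos: [0.5211, -0.0359, 0.1941]
time: 11.98
ee_pos: [0.5212, -0.0359, 0.194]
time: 12.32
ee_pos: [0.5212, -0.0359, 0.1939]
shift [-0.0429  0.0727  0.0039]  at [ 0.5212 -0.0359  0.1939] yang 120.0 j7 [-0.03  2.08] t 12.32 w 0.0804 gf 0.0
turn -0.001
```

```bash
python3 -m pendant '[[-0.011,0.018,0,0],[-0.011,0.018,0,0],[-0.011,0.018,0,0],[-0.01,0.018,0.004,0],[0,0,0,0],[0,0,0,0]]' | head -2
python3 - <<'E'
from h import *
c=snap("wrist","w3"); 
for t in ("shaker_a","spice_a","mill"):
    for o in r.outline_of(t,"wrist"): print(t,round(o["score"],2),np.round(o["bbox"],1))
for n,p,h in (("sh1",(.522,.0485),.064),("spice1",(.430,.055),.07),("mill",(.607,-.086,),.096)):
    print(n,np.round(proj(c,(*p,0),True)),np.round(proj(c,(*p,h),True)))
E
python3 d.py .522 .0485 .037 120
```

```text
time: 12.82
ee_pos: [0.5227, 0.049, 0.1896]
shaker_a 0.86 [ 72.5 156.   49.5  40.4]
shaker_a 0.76 [318.  190.8  41.3  50.4]
shaker_a 0.62 [415.2 215.8  49.2  49.3]
spice_a 0.76 [373.7 115.   51.6  44.6]
mill 0.62 [187.4 191.2 105.8  93.5]
mill 0.58 [170.1 198.2  62.1  58.4]
sh1 [317. 179.] [317. 194.]
spice1 [364. 111.] [376. 111.]
mill [186. 186.] [147. 211.]
shift [1.000e-04 2.000e-03 1.528e-01]  at [0.523  0.0468 0.1898] yang 119.5 j7 [-0.13  1.9 ] t 13.02 w 0.0826 gf 0.0
turn -0.008
```

View pics/w3.png

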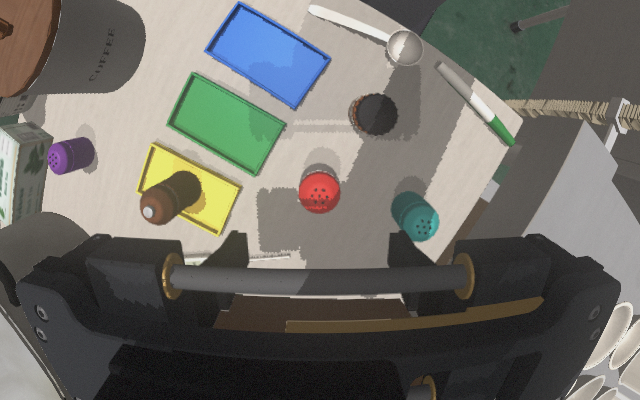

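The mill stands in the yellow tray. The red shaker's lid is at (319,193), against a predicted (317,194), so I'm going down.

```bash
python3 -m pendant '[[0,0.001,0.025,0],[0,0,0.025,0],[0,0,0.025,0],[0,0,0.025,0],[0,0,0.02,0],[0,0,0.02,0],[0,0,0.012,0],[0,0,0,0]]' | head -2
python3 -m pendant '[[0,0,0,0],[0,0,0,0],[0,0,0,0],[0,0,0,0],[0,0,0,0],[0,0,0,0],[0,0,0,0],[0,0,0,0]]' 0.2 25
python3 -m pendant '[[0,0,0,0],[0,0,0,0],[0,0,0,0],[0,0,-0.02,0],[0,0,-0.03,0],[0,0,-0.03,0],[0,0,-0.03,0],[0,0,-0.03,0]]'
python3 d.py .516 -.046 .18 -1
```

```text
time: 13.68
ee_pos: [0.5209, 0.0479, 0.0353]
time: 14.35
ee_pos: [0.5225, 0.0491, 0.0378]
eef_rot: [-0.256, 0.967, 0.0, 0.0]
ft_force: [0.2, -0.2, 2.4]
width: 0.0409
grip_force: 25.0
time: 15.02
ee_pos: [0.5219, 0.0487, 0.1785]
eef_rot: [-0.256, 0.967, -0.0, -0.0]
ft_force: [0.6, 1.0, -2.1]
width: 0.0412
grip_force: 25.0
shift [ 0.052  -0.0793 -0.0015]  at [0.5219 0.0487 0.1785] yang 119.7 j7 [-0.13  1.9 ] t 15.02 w 0.0412 gf 25.0
turn 2.106
```

```bash
python3 -m pendant '[[0.012,-0.018,0,0],[0.02,-0.031,0,0],[0.02,-0.03,0,0],[0,0,0,0.12],[0,0,0,0.12],[0,0,0,0.12],[0,0,0,0.12],[0,0,0,0.12]]' | head -2
python3 -m pendant '[[0,0,0,0.12],[0,0,0,0.12],[0,0,0,0.12],[0,0,0,0.12],[0,0,0,0.12],[0,0,0,0.12],[0,0,0,0.12],[0,0,0,0.12]]' | head -2
python3 -m pendant '[[0,0,0,0.12],[0,0,0,0.12],[0,0,0,0.12],[0,0,0,0.12],[0,0,0,0.066],[0,0,0,0],[0,0,0,0]]' | head -2
python3 d.py .516 -.046 .0408 -1
```

```text
time: 15.68
ee_pos: [0.516, -0.0457, 0.177]
time: 16.35
ee_pos: [0.516, -0.0456, 0.177]
time: 16.93
ee_pos: [0.5161, -0.0455, 0.1772]
shift [-0.0005 -0.      0.1364]  at [ 0.5161 -0.0455  0.1772] yang -0.8 j7 [-0.14  0.  ] t 16.93 w 0.041 gf 25.0
turn 0.003
```

```bash
python3 -m pendant '[[0,0,0.025,0],[0,0,0.03,0],[0,0,0.03,0],[0,0,0.02,0],[0,0,0.015,0],[0,0,0.01,0],[0,0,0.004,0],[0,0,0,0]]'
python3 -m pendant '[[0,0,0.002,0],[0,0,0,0],[0,0,0,0]]'
python3 d.py .516 -.046 .0408 -1
```

```text
time: 17.6
ee_pos: [0.516, -0.0455, 0.043]
eef_rot: [0.713, 0.701, -0.0, -0.0]
ft_force: [-0.5, -0.1, -1.8]
width: 0.0409
grip_force: 25.0
time: 17.85
ee_pos: [0.517, -0.0455, 0.0424]
eef_rot: [0.713, 0.701, 0.001, 0.0]
ft_force: [0.3, -0.2, -1.5]
width: 0.0411
grip_force: 25.0
shift [-0.0006 -0.0009  0.0016]  at [ 0.517  -0.0455  0.0424] yang -1.0 j7 [-0.13  0.03] t 17.85 w 0.0411 gf 25.0
turn 0.001
```

```bash
python3 -m pendant '[[0,0,0.002,0],[0,0,0,0]]' | grep -E "pos|ft"
python3 -m pendant '[[0,0,0,0],[0,0,0,0],[0,0,0,0],[0,0,0,0],[0,0,-0.01,0],[0,0,-0.03,0],[0,0,-0.04,0],[0,0,-0.04,0]]' 0.73
python3 -m pendant '[[0,0,-0.04,0],[0,0,-0.02,0]]' |head -2
python3 d.py .353 -.05 .21 90
```

```text
ee_pos: [0.5171, -0.0455, 0.0408]
ft_force: [-3.2, 0.1, 7.8]
time: 18.68
ee_pos: [0.5155, -0.0456, 0.1612]
eef_rot: [0.713, 0.701, -0.001, -0.0]
ft_force: [1.4, 0.2, -0.3]
width: 0.0635
grip_force: 0.0
time: 18.85
ee_pos: [0.5177, -0.0457, 0.2255]
shift [-0.0072 -0.1647  0.0144]  at [ 0.5177 -0.0457  0.2255] yang -1.0 j7 [-0.15 -0.  ] t 18.85 w 0.0636 gf 0.0
turn -1.588
```

```bash
python3 -m pendant '[[0,-0.03,0,0],[0,-0.03,0,0],[0,-0.03,0,0],[0,0,0,-0.122],[0,0,0,-0.122],[0,0,0,-0.122],[0,0,0,-0.122],[0,0,0,-0.122]]' 0.95 | head -2
python3 -m pendant '[[0,0,0,-0.122],[0,0,0,-0.122],[0,0,0,-0.122],[0,0,0,-0.122],[0,0,0,-0.122],[0,0,0,-0.122],[0,0,0,-0.122],[0,0,0,-0.122]]' | head -2
python3 d.py .353 -.3145 .20 90
```

```text
time: 19.52
ee_pos: [0.4262, -0.044, 0.2204]
time: 20.18
ee_pos: [0.4262, -0.0441, 0.2202]
shift [ 0.0743 -0.2701  0.0201]  at [ 0.4262 -0.0441  0.2202] yang 90.2 j7 [-0.24  1.55] t 20.18 w 0.0825 gf 0.0
turn 0.004
```

```bash
python3 -m pendant '[[0.009,-0.033,0.002,0],[0.009,-0.034,0.002,0],[0.009,-0.034,0.003,0],[0.009,-0.034,0.003,0],[0.009,-0.034,0.003,0],[0.009,-0.034,0.003,0],[0.010,-0.034,0.002,0],[0.010,-0.034,0.002,0]]' | head -2
python3 -m pendant '[[0,0,0,0],[0,0,0,0]]' | head -2
python3 - <<'E'
from h import *
c=snap("wrist","w4"); 
for t in ("shaker_a","spice_a"):
    for o in r.outline_of(t,"wrist"): print(t,round(o["score"],2),np.round(o["bbox"],1))
for n,p,h in (("sh2",(.353,-.3145),.064),("spice2",(.367,-.211),.07)):
    print(n,np.round(proj(c,(*p,0),True)),np.round(proj(c,(*p,h),True)))
E
python3 d.py .353 -.3145 .037 90
```

```text
time: 20.85
ee_pos: [0.351, -0.3164, 0.2003]
time: 21.02
ee_pos: [0.3508, -0.3164, 0.2]
shaker_a 0.83 [320.1 185.6  43.7  50.1]
spice_a 0.81 [572.3 238.5  44.6  35.2]
spice_a 0.66 [416.6 200.5  54.1  49. ]
sh2 [319. 179.] [320. 194.]
spice2 [405. 191.] [424. 209.]
shift [-0.0005 -0.0008  0.1628]  at [ 0.3524 -0.3138  0.1998] yang 90.0 j7 [0.03 2.2 ] t 21.17 w 0.0828 gf 0.0
turn -0.0
```

View pics/w4.png

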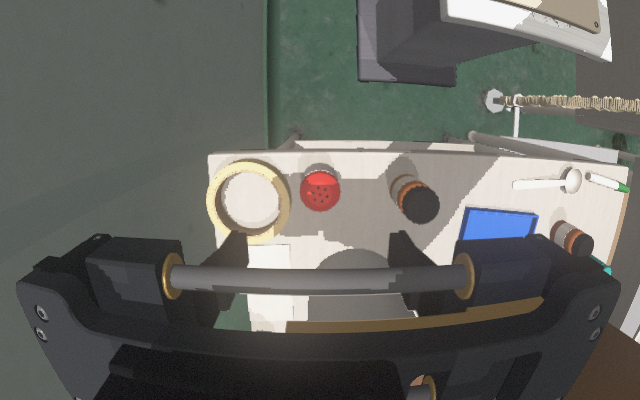

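The shaker's lid is at (320,190) as predicted. A tape ring sits close to its left, with its edge near (288,200), so I'll check the ring's position and height before going down.

Run:
```python
from h import *
c=r.camera("wrist")
for z in (0,.02,.03): print(z,[onz(c,u,v,z,True).round(3)[:2] for u,v in ((291,200),(289,182),(285,215),(206,200),(250,161),(250,243))])
s=r.camera("scene"); im=cv2.cvtColor(s["img"],cv2.COLOR_RGB2BGR)
cv2.imwrite("pics/ring.png",cv2.resize(im[280:400,330:490],None,fx=5,fy=5,interpolation=cv2.INTER_CUBIC))
```

```text
0 [array([ 0.38 , -0.345]), array([ 0.358, -0.347]), array([ 0.398, -0.353]), array([ 0.38 , -0.452]), array([ 0.332, -0.392]), array([ 0.436, -0.399])]
0.02 [array([ 0.374, -0.343]), array([ 0.353, -0.345]), array([ 0.391, -0.351]), array([ 0.374, -0.444]), array([ 0.329, -0.388]), array([ 0.427, -0.394])]
0.03 [array([ 0.371, -0.343]), array([ 0.35 , -0.344]), array([ 0.388, -0.35 ]), array([ 0.371, -0.44 ]), array([ 0.327, -0.386]), array([ 0.422, -0.392])]
```

View pics/ring.png

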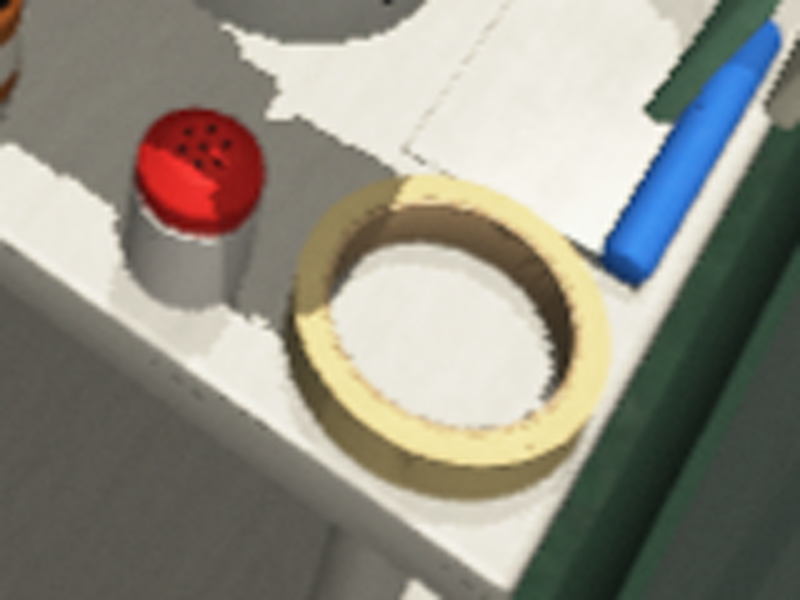

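The ring is about 24 mm tall and 30 mm from the shaker's axis. I'll grip the shaker higher, with the fingertips near z = 33 mm, to clear it.

```bash
python3 -m pendant '[[0,-0.001,0.025,0],[0,0,0.025,0],[0,0,0.025,0],[0,0,0.025,0],[0,0,0.02,0],[0,0,0.02,0],[0,0,0.01,0],[0,0,0,0]]' 0.8| grep -E "pos|ft|wid"
python3 -m pendant '[[0,0,0.005,0],[0,0,0,0],[0,0,0,0]]' | grep -E "pos|ft|wid"
python3 d.py .353 -.3145 .044 90
```

```text
ee_pos: [0.3511, -0.3145, 0.0479]
ft_force: [0.3, 0.5, 0.6]
width: 0.0697
ee_pos: [0.3525, -0.316, 0.0453]
ft_force: [-0.0, -0.4, 0.3]
width: 0.0693
shift [-0.0005  0.0015  0.0013]  at [ 0.3525 -0.316   0.0453] yang 89.9 j7 [0.09 2.35] t 22.18 w 0.0693 gf 0.0
turn -0.002
```

```bash
python3 -m pendant '[[0,0,0,0],[0,0,0,0],[0,0,0,0],[0,0,0,0],[0,0,0,0],[0,0,0,0],[0,0,0,0],[0,0,0,0]]' 0.2 25 | grep -E "pos|ft|wid|gri"
python3 -m pendant '[[0,0,0,0],[0,0,-0.01,0],[0,0,-0.03,0],[0,0,-0.04,0],[0,0,-0.04,0],[0,0,-0.04,0],[0,0,-0.04,0],[0,0,0,0]]'| grep -E "pos|ft|wid|gri"
python3 d.py .426 -.10 .24 90
```

```text
ee_pos: [0.352, -0.3157, 0.0446]
ft_force: [-1.2, 1.6, 3.6]
width: 0.0408
grip_force: 25.0
ee_pos: [0.3538, -0.3181, 0.2522]
ft_force: [0.5, -0.6, -0.8]
width: 0.041
grip_force: 25.0
shift [-0.0714  0.2184  0.0119]  at [ 0.3538 -0.3181  0.2522] yang 89.8 j7 [0.01 2.18] t 23.52 w 0.041 gf 25.0
turn -0.003
```

```bash
python3 -m pendant '[[-0.006,0.019,0,0],[-0.011,0.033,0,0],[-0.011,0.033,0,0],[-0.011,0.033,0,0],[-0.011,0.033,0,0],[-0.011,0.033,0,0],[-0.011,0.033,0,0],[0,0,0,0]]' | head -2
python3 -m pendant '[[0,0,0,0.122],[0,0,0,0.122],[0,0,0,0.122],[0,0,0,0.122],[0,0,0,0.122],[0,0,0,0.122],[0,0,0,0.122],[0,0,0,0.122]]' | head -2
python3 -m pendant '[[0,0,0,0.122],[0,0,0,0.122],[0,0,0,0.122],[0,0,0,0.122],[0,0,0,0.122],[0,0,0,0]]' | head -2
python3 d.py .516 -.102 .20 -1
```

```text
time: 24.18
ee_pos: [0.4256, -0.0928, 0.2445]
time: 24.85
ee_pos: [0.424, -0.0996, 0.2446]
time: 25.35
ee_pos: [0.424, -0.0995, 0.2446]
shift [-0.0003  0.092   0.0446]  at [ 0.424  -0.0995  0.2446] yang -1.4 j7 [-0.11  0.08] t 25.35 w 0.041 gf 25.0
turn -0.006
```

```bash
python3 -m pendant '[[-0.001,0.022,0.01,0],[-0.001,0.03,0.02,0],[-0.001,0.03,0.025,0],[0,0.01,0.025,0],[0,0,0.015,0],[0,0,0,0],[0,0,0,0]]' | head -2
python3 look.py w5 green; python3 d.py .516 -.102 .0475 -1
```

```text
time: 25.93
ee_pos: [0.5156, -0.1038, 0.1493]
green [ 5.142e+02 -7.950e+01  5.570e+01  2.540e+01  3.000e-01]
shift [ 0.0019 -0.0003  0.1029]  at [ 0.5162 -0.1039  0.1504] yang -0.9 j7 [-0.11  0.14] t 25.98 w 0.0406 gf 25.0
turn 0.002
```

View pics/w5.png

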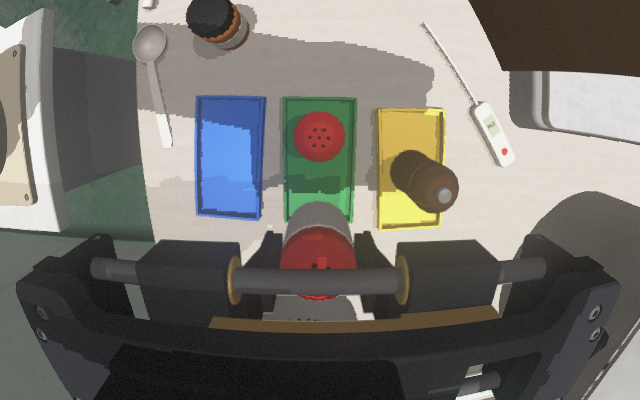

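Shaker 1 and the mill stand upright in their trays, and the second shaker hangs straight over the free half of the green one.

```bash
python3 -m pendant '[[0.001,0,0.02,0],[0,0,0.03,0],[0,0,0.02,0],[0,0,0.015,0],[0,0,0.01,0],[0,0,0.006,0],[0,0,0,0],[0,0,0,0]]' | grep -E "pos|ft"
python3 -m pendant '[[0,0,0.002,0],[0,0,0,0]]' | grep -E "pos|ft"
```

```text
ee_pos: [0.5169, -0.1026, 0.0497]
ft_force: [0.8, -0.2, -1.8]
ee_pos: [0.5173, -0.1026, 0.0477]
ft_force: [0.8, -0.3, 1.4]
```

```bash
python3 -m pendant '[[0,0,0.001,0],[0,0,0,0]]' | grep -E "pos|ft"
python3 -m pendant '[[0,0,0,0],[0,0,0,0],[0,0,0,0],[0,0,0,0],[0,0,-0.01,0],[0,0,-0.03,0],[0,0,-0.04,0],[0,0,-0.04,0]]' 0.73 | grep -E "pos|ft|wid"
python3 -m pendant '[[0,0,-0.03,0],[0,-0.03,0,0],[0,-0.03,0,0],[0,-0.03,0,0],[0,0,0,-0.12],[0,0,0,-0.12],[0,0,0,-0.12],[0,0,0,-0.12]]' 0.95 | head -2
python3 -m pendant '[[0,0,0,-0.12],[0,0,0,-0.12],[0,0,0,-0.12],[0,0,0,-0.12],[0,0,0,-0.12],[0,0,0,-0.12],[0,0,0,-0.12],[0,0,0,-0.12]]' | head -2
python3 -m pendant '[[0,0,0,-0.12],[0,0,0,-0.03],[0,0,0,0]]' | head -2
python3 d.py .430 .055 .2 90
```

```text
ee_pos: [0.5174, -0.1027, 0.0475]
ft_force: [-4.6, 1.1, 14.6]
ee_pos: [0.5153, -0.1026, 0.1671]
ft_force: [2.1, -0.5, 1.0]
width: 0.0632
time: 28.32
ee_pos: [0.4261, -0.1011, 0.1964]
time: 28.98
ee_pos: [0.4261, -0.1011, 0.1962]
time: 29.23
ee_pos: [0.4262, -0.1011, 0.1961]
shift [-0.0044  0.1561 -0.0038]  at [ 0.4262 -0.1011  0.1961] yang 90.2 j7 [-0.17  1.68] t 29.23 w 0.0831 gf 0.0
turn 0.004
```

```bash
python3 -m pendant '[[-0.001,0.03,0,0],[-0.001,0.035,0,0],[-0.001,0.035,0,0],[-0.001,0.035,0,0],[0,0.021,0,0],[0,0,0,0],[0,0,0,0]]' | head -2
cat > chk.py <<'E'
# python3 chk.py x y : compare predicted and seen bbox of the spice jar under the gripper
import sys; from h import *
c=r.camera("wrist"); x,y=map(float,sys.argv[1:3]); a=np.linspace(0,6.28,40)
uv=np.array([proj(c,(x+q*np.cos(t),y+q*np.sin(t),z),True) for q,z in((.02,0),(.0195,.055),(.019,.07)) for t in a]); b=np.r_[uv.min(0),uv.max(0)]
for o in r.outline_of("spice_a","wrist"):
    B=o["bbox"]; B=np.array([B[0]-B[2]/2,B[1]-B[3]/2,B[0]+B[2]/2,B[1]+B[3]/2]); print(round(o["score"],2),"seen",B.round(),"pred",b.round())
E
python3 chk.py .43 .055; python3 d.py .43 .055 .037 90
```

```text
time: 29.82
ee_pos: [0.4298, 0.0557, 0.1959]
0.75 seen [299. 162. 341. 215.] pred [296. 161. 337. 214.]
0.59 seen [ 69. 118. 124. 155.] pred [296. 161. 337. 214.]
shift [-0.      0.001   0.1588]  at [0.4299 0.054  0.1958] yang 90.0 j7 [-0.33  1.33] t 29.92 w 0.0821 gf 0.0
turn 0.0
```

```bash
python3 -m pendant '[[0,0.003,0.025,0],[0,0,0.025,0],[0,0,0.025,0],[0,0,0.025,0],[0,0,0.025,0],[0,0,0.02,0],[0,0,0.014,0],[0,0,0,0]]' | grep -E "pos|ft|wid"
python3 -m pendant '[[0,0,0,0],[0,0,0,0],[0,0,0,0],[0,0,0,0],[0,0,0,0],[0,0,0,0],[0,0,0,0],[0,0,0,0]]' 0.2 25 | grep -E "pos|ft|wid|gri"
python3 -m pendant '[[0,0,0,0],[0,0,0,0],[0,0,0,0],[0,0,-0.01,0],[0,0,-0.03,0],[0,0,-0.04,0],[0,0,-0.04,0],[0,0,-0.03,0]]'| grep -E "pos|ft|wid|gri"
python3 d.py .4295 -.041 .2 -5
```

```text
ee_pos: [0.4282, 0.0562, 0.0342]
ft_force: [-0.1, -0.8, 0.4]
width: 0.0826
ee_pos: [0.43, 0.058, 0.0367]
ft_force: [-0.7, 0.0, 1.4]
width: 0.0394
grip_force: 25.0
ee_pos: [0.43, 0.058, 0.1901]
ft_force: [1.6, 0.4, -1.4]
width: 0.0392
grip_force: 25.0
shift [ 0.0007 -0.099  -0.01  ]  at [0.43   0.058  0.1901] yang 90.1 j7 [-0.34  1.33] t 31.92 w 0.0392 gf 25.0
turn 1.66
```

```bash
python3 -m pendant '[[0,-0.02,0,0],[0,-0.04,0,0],[0,-0.039,0,0],[0,0,0,0.122],[0,0,0,0.122],[0,0,0,0.122],[0,0,0,0.122],[0,0,0,0.122]]' | head -2
python3 -m pendant '[[0,0,0,0.122],[0,0,0,0.122],[0,0,0,0.122],[0,0,0,0.122],[0,0,0,0.122],[0,0,0,0.122],[0,0,0,0.122],[0,0,0,0.122]]' | head -2
python3 -m pendant '[[0,0,0,0.074],[0,0,0,0],[0,0,0,0]]' | head -2
python3 d.py .4296 -.041 .040 -5
```

```text
time: 32.58
ee_pos: [0.4297, -0.041, 0.1868]
time: 33.25
ee_pos: [0.4298, -0.0409, 0.1869]
time: 33.5
ee_pos: [0.4299, -0.041, 0.1868]
shift [-1.000e-04 -3.000e-04  1.468e-01]  at [ 0.4299 -0.041   0.1868] yang -4.8 j7 [-0.17 -0.11] t 33.5 w 0.0394 gf 25.0
turn 0.003
```

```bash
python3 -m pendant '[[0,0,0.025,0],[0,0,0.035,0],[0,0,0.03,0],[0,0,0.02,0],[0,0,0.02,0],[0,0,0.01,0],[0,0,0.004,0],[0,0,0,0]]' | grep -E "pos|ft"
python3 -m pendant '[[0,0,0.002,0],[0,0,0,0]]' | grep -E "pos|ft"
```

```text
ee_pos: [0.4299, -0.0409, 0.0423]
ft_force: [0.1, 0.7, -0.6]
ee_pos: [0.4309, -0.0409, 0.0414]
ft_force: [-0.7, -0.1, -1.4]
```

```bash
python3 -m pendant '[[0,0,0.0015,0],[0,0,0,0]]' | grep -E "pos|ft"
python3 -m pendant '[[0,0,0,0],[0,0,0,0],[0,0,0,0],[0,0,0,0],[0,0,-0.01,0],[0,0,-0.03,0],[0,0,-0.04,0],[0,0,-0.04,0]]' 0.7 | grep -E "pos|ft|wid"
python3 -m pendant '[[0,0,-0.04,0],[-0.02,0,0,0],[-0.04,0,0,0],[0,0,0,-0.12],[0,0,0,-0.12],[0,0,0,-0.12],[0,0,0,-0.12],[0,0,0,-0.12]]' 0.95 | head -2
python3 -m pendant '[[0,0,0,-0.12],[0,0,0,-0.12],[0,0,0,-0.12],[0,0,0,-0.12],[0,0,0,-0.12],[0,0,0,-0.12],[0,0,0,-0.12],[0,0,0,-0.12]]' | head -2
python3 -m pendant '[[0,0,0,-0.1],[0,0,0,0],[0,0,0,0]]' | head -2
python3 d.py .367 -.211 .2 90
```

```text
ee_pos: [0.4309, -0.0409, 0.0398]
ft_force: [1.3, 0.1, 1.0]
ee_pos: [0.4291, -0.0412, 0.1608]
ft_force: [1.6, 1.1, 0.1]
width: 0.0604
time: 35.83
ee_pos: [0.4247, -0.1009, 0.1998]
time: 36.5
ee_pos: [0.4247, -0.1008, 0.1998]
time: 36.75
ee_pos: [0.4248, -0.1007, 0.1995]
shift [ 0.0577 -0.1103 -0.0005]  at [ 0.4248 -0.1007  0.1995] yang 89.9 j7 [-0.19  1.68] t 36.75 w 0.0826 gf 0.0
turn -0.001
```

```bash
python3 -m pendant '[[0.01,-0.02,0,0],[0.016,-0.03,0,0],[0.016,-0.03,0,0],[0.016,-0.03,0,0],[0,0,0,0],[0,0,0,0]]' | head -2
python3 chk.py .367 -.211; python3 d.py .367 -.211 .037 90
```

```text
time: 37.25
ee_pos: [0.3664, -0.2121, 0.1994]
0.94 seen [297. 160. 341. 208.] pred [299. 161. 339. 214.]
0.59 seen [438. 212. 484. 250.] pred [299. 161. 339. 214.]
0.29 seen [411. 372. 422. 385.] pred [299. 161. 339. 214.]
shift [ 0.0006 -0.0008  0.1622]  at [ 0.3675 -0.2102  0.1992] yang 90.0 j7 [-0.06  1.93] t 37.35 w 0.0827 gf 0.0
turn 0.001
```

```bash
python3 -m pendant '[[0.003,0,0.025,0],[0,0,0.025,0],[0,0,0.025,0],[0,0,0.025,0],[0,0,0.025,0],[0,0,0.02,0],[0,0,0.017,0],[0,0,0,0]]' | grep -E "pos|ft|wid"
python3 -m pendant '[[0,0,0,0],[0,0,0,0],[0,0,0,0],[0,0,0,0],[0,0,0,0],[0,0,0,0],[0,0,0,0],[0,0,0,0]]' 0.2 25 | grep -E "pos|ft|wid|gri"
python3 -m pendant '[[0,0,0,0],[0,0,0,0],[0,0,0,0],[0,0,-0.01,0],[0,0,-0.03,0],[0,0,-0.04,0],[0,0,-0.04,0],[0,0,-0.03,0]]'| grep -E "pos|ft|wid|gri"
python3 d.py .4244 -.097 .2 -5
```

```text
ee_pos: [0.3628, -0.209, 0.0343]
ft_force: [-1.0, 1.7, 0.0]
width: 0.0833
ee_pos: [0.3643, -0.211, 0.0373]
ft_force: [-1.8, -0.1, 3.0]
width: 0.0396
grip_force: 25.0
ee_pos: [0.364, -0.2111, 0.1897]
ft_force: [0.9, 0.0, -0.9]
width: 0.0394
grip_force: 25.0
shift [-0.0606  0.114  -0.0103]  at [ 0.364  -0.2111  0.1897] yang 90.1 j7 [-0.08  1.93] t 39.35 w 0.0394 gf 25.0
turn 1.66
```

```bash
python3 -m pendant '[[-0.01,0.018,0,0],[-0.017,0.032,0,0],[-0.017,0.032,0,0],[-0.017,0.032,0,0],[0,0,0,0],[0,0,0,0.122],[0,0,0,0.122],[0,0,0,0.122]]' | head -2
python3 -m pendant '[[0,0,0,0.122],[0,0,0,0.122],[0,0,0,0.122],[0,0,0,0.122],[0,0,0,0.122],[0,0,0,0.122],[0,0,0,0.122],[0,0,0,0.122]]' | head -2
python3 -m pendant '[[0,0,0,0.122],[0,0,0,0.122],[0,0,0,0.074],[0,0,0,0],[0,0,0,0]]' | head -2
python3 -m pendant '[[0,0,0.02,0],[0,0,0.02,0],[0,0,0,0],[0,0,0,0]]' | head -2
python3 look.py w6; python3 d.py .4244 -.097 .0405 -5
```

```text
time: 40.02
ee_pos: [0.4245, -0.0965, 0.1865]
time: 40.68
ee_pos: [0.4244, -0.0967, 0.1865]
time: 41.1
ee_pos: [0.4246, -0.0967, 0.1867]
time: 41.43
ee_pos: [0.4241, -0.0967, 0.1466]
shift [-0.0003 -0.0005  0.107 ]  at [ 0.4249 -0.0968  0.1475] yang -4.9 j7 [-0.14  0.03] t 41.48 w 0.0396 gf 25.0
turn 0.002
```

View pics/w6.png

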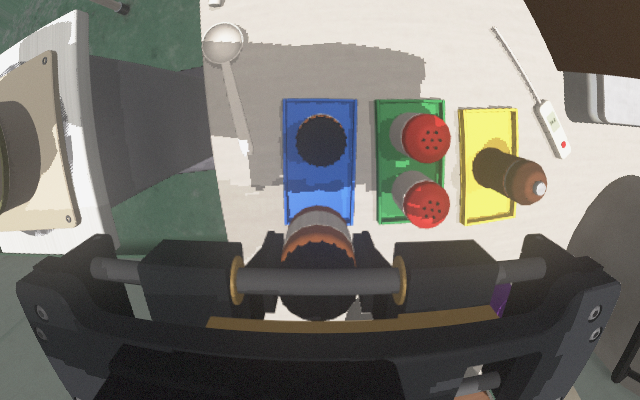

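All the placed pieces stand upright in their trays: spice 1 at (321,140), the shakers at (420,138) and (420,203), and the mill at (505,175). The last jar hangs over the free half of the blue tray.

```bash
python3 -m pendant '[[0,0,0.02,0],[0,0,0.03,0],[0,0,0.02,0],[0,0,0.016,0],[0,0,0.012,0],[0,0,0.006,0],[0,0,0,0],[0,0,0,0]]' | grep -E "pos|ft"
python3 -m pendant '[[0,0,0.002,0],[0,0,0,0]]' | grep -E "pos|ft"
```

```text
ee_pos: [0.4256, -0.0968, 0.044]
ft_force: [1.6, -0.8, -1.8]
ee_pos: [0.4255, -0.0968, 0.0417]
ft_force: [0.5, 0.6, -1.1]
```

```bash
python3 -m pendant '[[0,0,0.0015,0],[0,0,0,0]]' | grep -E "pos|ft"
python3 -m pendant '[[0,0,0,0],[0,0,0,0],[0,0,0,0],[0,0,0,0],[0,0,-0.01,0],[0,0,-0.03,0],[0,0,-0.04,0],[0,0,-0.04,0]]' 0.7 | grep -E "pos|ft|wid"
python3 -m pendant '[[0,0,-0.04,0],[-0.02,0,-0.02,0],[-0.03,0,0,0],[-0.03,0,0,0],[-0.03,0,0,0],[-0.02,0,0,0],[0,0,0,0],[0,0,0,0]]' | head -2
python3 look.py w7; python3 -c "
from h import *
snap('scene','s7')"
```

```text
ee_pos: [0.4255, -0.0967, 0.0402]
ft_force: [-1.0, 0.3, 2.4]
ee_pos: [0.4239, -0.0969, 0.1613]
ft_force: [2.2, 0.7, -0.3]
width: 0.0606
time: 43.82
ee_pos: [0.4131, -0.2271, 0.22]
```

View pics/w7.png

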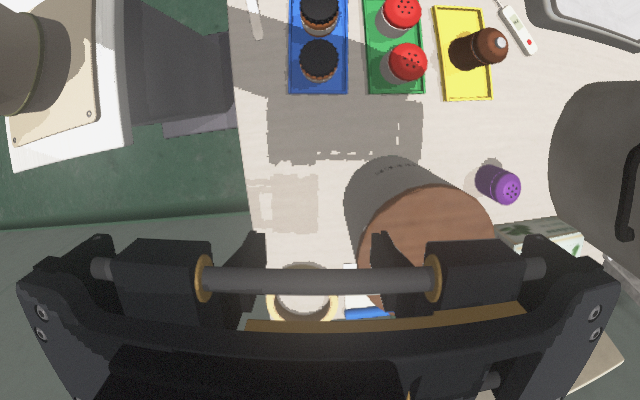

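All five stand upright in their trays, with the jars at about (319,15) and (319,60), the shakers at about (402,12) and (407,62), and the mill at (478,48). The gripper is clear of everything.

```bash
python3 -c "
from bench import r
print(r.close_job())"
```

```text
the job is handed in; nothing more can be done
None
```

I handed the job in at about 44 s of the 131 s allowed: in the last pictures both spice jars stand upright in the blue tray, both salt shakers in the green and the mill in the yellow, but the hand-in call returned no verdict.

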